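Lock the knife cassette into the label slitter

ROBOT

A 6-joint arm with a two-finger parallel gripper is mounted at the origin on the work surface. World frame = base frame: x ahead of the robot, y to its left, z up, the work surface at z = 0. Lengths are in m, angles in rad, forces in N, time in s.
With the tool pointing down it reaches from about 0.2 to 0.875 m from the base axis. Payload 3.4 kg.
Tool frame: the origin (TCP) lies between the finger pads; the fingertips stand 25 mm ahead of it and the grasp point (between the pads) lies 6 mm ahead of it (r.nose_length is the z of the fingertips in the tool frame, in m); z points along the fingers, y is the line along which they close (so a half turn about z gives the same grasp; the last joint's range is limited). The gripper opens to 94 mm and grips with 3 to 60 N. Pads are 16 mm wide; open, the fingers measure 119 mm over their backs; the gripper's body (75 mm by 177 mm) begins 78 mm behind the grasp point.
Start: joints at [1.141, 0.276, 1.505, -0, 1.361, -0.121], TCP at [0.175, 0.548, 0.192] pointing down, gripper open.
Joint ranges: [-2.89, 2.89], [-0.75, 2.08], [0.22, 2.7], [-1.18, 4.32], [0.11, 2.71], [-2.7, 2.7]. Speed limits (rad/s): [2.57, 2.57, 3.14, 3.14, 3.14, 3.14].

INTERFACE

Orientations are given as a unit quaternion [w, x, y, z].
In Python, from plant import r, gripper_to, inverse_kinematics, vision, models, telemetry gives the robot as it stands. Calls block until the motion is done:
- r.move_to(position, orientation): joint-space move of the TCP to a pose.
- r.move_l(position, rot=None, vel=0.15, guard=None): straight line of the TCP; rot=None keeps the orientation; vel is the mean speed in m/s. With guard (N) it stops when the force on the tool has changed by that much, and returns True; else False.
- r.movej(angles): joint-space move.
- gripper_to(opening, f_grip=None): finger opening in m; f_grip is the grip in N (None keeps the last); returns when the fingers have stopped.
- r.hold(seconds).
- inverse_kinematics(position, orientation): joint angles nearest the present ones, or None.
- vision.snapshot(name): name is "scene" or "side" or "wrist"; returns the picture (420x560x3 uint8, red, green, blue); there is no depth.
- vision.get_calibration(name): a dict with "fx", "fy", "cx", "cy" (pixels), "D" ([k1, k2, p1, p2, k3] as OpenCV has them; the pictures are not rectified), "position" and "orientation" of the camera in the world. Camera axes: x right, y down, z forward; pixel columns grow to the right and rows downward; lengths in m; the calibration is good to about 2 mm. A picture is of the moment at which its call begins: read the wrist's pose just before it. get_calibration takes no time and is no camera call; for the wrist camera it gives the pose at the moment of the call.
A pose or a line that the arm cannot do raises r.PlanningError and nothing moves.
- r.sign_off(): hands the job in; it is judged then, once.
Trained networks look in the newest picture that a camera, given by its name, has taken for a name from the list of things; names that differ only in an ending like _2 or _b are one class to them, and where a whole thing is asked for, a point or a joint stands for the part that bears it (a point fixed in the world has none). Each returns a list of dicts, best first, with "score" (0 to 1); they miss things now and then, are a little off and sometimes report something else, mostly with a low value. They report only what shows in the picture. A call takes as long as a camera call.
- models.boxes_of(thing, camera): "at" ([x, y, z] in m, in world coordinates, good to about 4 mm: the middle of the surface that is visible of it).
- models.regions_of(thing, camera): "pixels" (420x560 bool, what is visible of it).
- models.mark_of(thing, camera): "at" ([x, y, z] in m, in world coordinates, good to about 4 mm: a listed point, or the origin of a listed thing).
Readings, each from a call of its own:
- telemetry.current_t(): time.
- telemetry.current_joints(): joint angles.
- telemetry.current_dq(): joint speeds.
- telemetry.current_joint_efforts(): joint torques, N m.
- telemetry.current_ee_pos(): TCP position.
- telemetry.current_tool_rot(): TCP orientation.
- telemetry.current_wrist_force(): force on the tool from outside, world axes, zero at the start.
- telemetry.current_torque(): the same for the moment, N m.
- telemetry.current_opening(): finger opening in m.
- telemetry.current_finger_force(): force on a finger pad.
Only numpy, scipy, OpenCV 4.12 (cv2) and the standard library are available. Lean on these libraries where they do the work, as an engineer would, in place of code of your own. Each camera call takes 0.05 s, during which the arm holds its last target. There are 200 camera calls.

TASK

Slide the knife cassette along the sloping deck until it is fully home against the end stop, then lock it with the three captive bolts on the clamp rail, turning each clockwise to its end stop: first the middle one, then the one next to the cassette's end stop, and last the remaining one. Leave the loose things around the stand where they are.

Things in the scene. Friction and masses are not known exactly. Their poses are not given: they have to be found in the camera images.
- stand: Slitter stand, fixed, 190 x 370 mm; origin on the table under its centre, z up; its x points back to the robot within 0.3 rad, y to the robot's right. Its 180 x 370 mm deck faces away from the robot: it rises 25 deg towards the stand's +x, centre 78 mm above the origin. A 36 mm tall clamp rail along its upper edge carries three bolts along y. All is under 79 mm above the deck
- cassette (a joint): Knife cassette: metal block 240 mm long, 30 mm tall, with a row of small discs, lying on the deck below the rail, sliding along the stand's y. 0 = parked; grows in m towards the end stop, a dark block at the stand's +y end (robot's right); 0.100 = hard against the stop, fully home. Stays where it is left; needs about 5 N to slide
- cassette_tab (a point): Grip point on the black upright tab near the cassette's end away from the stop. The tab is 14 x 14 mm and stands square to the deck from 30 to 74 mm above it; the point lies on its axis 55 mm above the deck (19 mm below the tab's top, 25 mm above the cassette). Axes: z square to the deck (along the tab), y the sliding direction towards the stop, x up the slope. Moves with the cassette
- bolt_stop (a joint): Turn of the captive bolt next to the end stop. 0 = loose (bar along the rail), grows as it is turned clockwise seen from above the deck; 1.571 rad = end stop, tight (bar square across the rail, pointing up and down the slope). Stays where it is left; takes about 0.12 N m; starts at 0.05 to 0.5
- bolt_stop_grip (a point): Grip point of that bolt's black T-bar, on the turning axis. The bar is 46 mm long, 14 mm thick, from 10 to 42 mm above the clamp rail; the point is 28 mm above the rail. Axes: z = turning axis, square to the deck (25 deg from vertical); y = along the bar, x = through its thickness (grasp across x); they turn with the bar. Bolts are 85 mm apart
- bolt_mid (a joint): Turn of the captive bolt in the middle of the three. 0 = loose (bar along the rail), grows as it is turned clockwise seen from above the deck; 1.571 rad = end stop, tight (bar square across the rail, pointing up and down the slope). Stays where it is left; takes about 0.12 N m; starts at 0.05 to 0.5
- bolt_mid_grip (a point): Grip point of that bolt's black T-bar, on the turning axis. The bar is 46 mm long, 14 mm thick, from 10 to 42 mm above the clamp rail; the point is 28 mm above the rail. Axes: z = turning axis, square to the deck (25 deg from vertical); y = along the bar, x = through its thickness (grasp across x); they turn with the bar. Bolts are 85 mm apart
- bolt_end (a joint): Turn of the captive bolt farthest from the end stop. 0 = loose (bar along the rail), grows as it is turned clockwise seen from above the deck; 1.571 rad = end stop, tight (bar square across the rail, pointing up and down the slope). Stays where it is left; takes about 0.12 N m; starts at 0.05 to 0.5
- bolt_end_grip (a point): Grip point of that bolt's black T-bar, on the turning axis. The bar is 46 mm long, 14 mm thick, from 10 to 42 mm above the clamp rail; the point is 28 mm above the rail. Axes: z = turning axis, square to the deck (25 deg from vertical); y = along the bar, x = through its thickness (grasp across x); they turn with the bar. Bolts are 85 mm apart
- wrench: Bystander, loose: open-ended steel wrench, 180 mm long, 8 mm thick, lying flat between stand and robot; origin at the centre of its underside. Leave it where it is
- core: Bystander, loose: empty cardboard roll core, 88 mm across, 55 mm tall, standing beside the stand; origin at the centre of its underside. Leave it where it is
- roll: Bystander, loose: small roll of labels, 100 mm across, 56 mm tall, standing beside the stand; origin at the centre of its underside. Leave it where it is
- ink: Bystander, loose: ink bottle, 56 mm across, 130 mm tall, standing beyond the stand; origin at the centre of its underside. Leave it where it is
- jar: Bystander, loose: small jar, 60 mm across, 75 mm tall, standing beyond the stand; origin at the centre of its underside. Leave it where it is
- driver: Bystander, loose: screwdriver, 200 mm long, 26 mm thick, lying to the right of the stand; origin at the centre of its underside. Leave it where it is

How it is judged:
On the way, in this order (a step that is already met when the one before it is completed fails the run):
1. the cassette is fully home against the end stop (within 4 mm) (value of joint cassette above 0.096 m), for 0.2 s.
2. the middle bolt is tight (within 0.11 rad of its end stop), the cassette still home (value of joint cassette above 0.096 m and value of joint bolt_mid above 1.46 rad), for 0.2 s.
3. the stop-side bolt is tight (within 0.11 rad of its end stop), the cassette still home (value of joint cassette above 0.096 m and value of joint bolt_stop above 1.46 rad), for 0.2 s.
4. the last bolt is tight (within 0.11 rad of its end stop), the cassette still home (value of joint cassette above 0.096 m and value of joint bolt_end above 1.46 rad), for 0.2 s.
At the end, for the whole second after the job is handed in: The cassette stands within 4 mm of its end stop and all three bolts within 0.11 rad of their end stops, everything at rest (all of step 4 and value of joint each of bolt_mid, bolt_stop above 1.46 rad and velocity of joint cassette between -0.02 and 0.02 m/s and velocity of joint bolt_stop between -0.02 and 0.02 rad/s and velocity of joint bolt_mid between -0.02 and 0.02 rad/s and velocity of joint bolt_end between -0.02 and 0.02 rad/s); the robot touches nothing.
It fails at once if a loose thing around the stand was shifted by more than 30 mm or tipped over (distance of any of wrench, core, roll, ink, jar, driver from where it was at the start of the episode above 0.03 m or angle between any of core, roll, ink, jar's own z axis and vertical above 0.5 rad).
It also fails if it takes over 64 s, if anything falls off the work surface, if the arm or the gripper's body presses on something with over 40 N, if the wrist force passes 120 N, or if a joint passes its speed limit or range.

## Working session

There is one attempt and no reset: what is moved stays moved. The work goes in short steps, each a Python script; the robot and the scene stay as the last script left them, time stands still between calls to the robot, and variables do not carry over. Pictures are saved under pics/ and viewed, at most 10 in all, crops included, and the job is handed in when it is done.

```bash
mkdir -p pics; ls; python3 - <<'E'
from plant import r, vision, models, telemetry
import cv2, numpy as np
ims=[]
for c in ("scene","side"):
    im=vision.snapshot(c); cv2.imwrite(f"pics/{c}0.png",im[...,::-1])
    k=vision.get_calibration(c); print(c,np.round(k["position"],3),np.round(k["orientation"],3),k["fx"])
    for n in ["stand","cassette_tab","bolt_stop_grip","bolt_mid_grip","bolt_end_grip","wrench","core","roll","ink","jar","driver"]:
        print(n,[(np.round(d["at"],3).tolist(),round(d["score"],2)) for d in models.mark_of(n,c)[:4]])
print(telemetry.current_t(),r.nose_length)
E
```

```text
pics
scene [1.024 0.553 1.097] [-0.099  0.306  0.897 -0.303] 424.14372619651544
stand [([0.539, -0.09, 0.001], 0.97)]
cassette_tab [([0.61, 0.04, 0.108], 0.76), ([0.544, -0.466, -0.001], 0.3)]
bolt_stop_grip [([0.508, -0.222, 0.159], 0.64)]
bolt_mid_grip [([0.511, -0.134, 0.161], 0.63)]
bolt_end_grip [([0.518, -0.05, 0.166], 0.54)]
wrench [([0.381, -0.069, -0.0], 0.47), ([0.738, -0.004, 0.002], 0.36)]
core [([0.501, -0.364, 0.001], 0.64)]
roll [([0.532, 0.201, -0.001], 0.83)]
ink []
jar [([0.734, -0.151, 0.003], 0.72), ([0.737, -0.006, -0.002], 0.7)]
driver [([0.73, -0.154, 0.005], 0.19)]
side [ 0.141 -0.508  0.906] [-0.322  0.877 -0.335  0.123] 400.3363921618397
stand [([0.54, -0.082, -0.006], 0.93)]
cassette_tab [([0.608, 0.04, 0.109], 0.96), ([0.516, -0.223, 0.158], 0.37)]
bolt_stop_grip [([0.515, -0.225, 0.16], 0.66)]
bolt_mid_grip [([0.513, -0.141, 0.158], 0.84)]
bolt_end_grip [([0.519, -0.055, 0.165], 0.62)]
wrench [([0.383, -0.071, -0.0], 0.62)]
core [([0.504, -0.362, 0.0], 0.74)]
roll [([0.526, 0.199, -0.0], 0.79)]
ink [([0.74, -0.003, -0.003], 0.85)]
jar [([0.733, -0.153, 0.002], 0.7)]
driver [([0.545, -0.469, 0.0], 0.96)]
1.2 0.025
```

View pics/scene0.png

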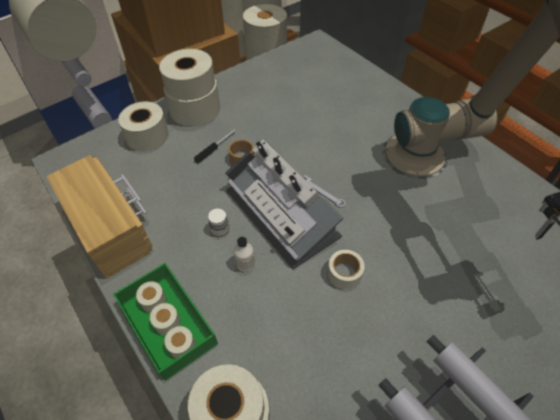

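View pics/side0.png

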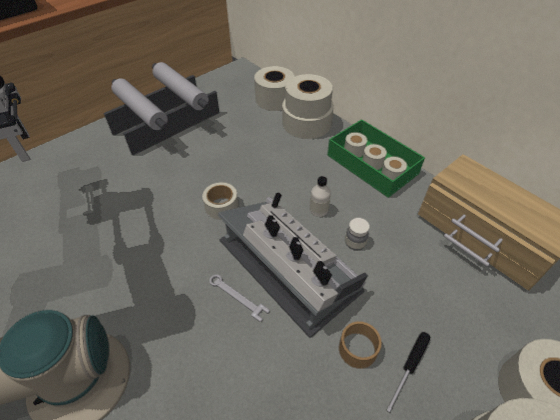

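Both views agree: the tab is at side pixel (277,200), and the bolts are at about (271,226), (296,247) and (321,272). The ink, jar, core and roll sit clear around the stand. Next I'll check reachability and take a wrist view along the deck normal.

```bash
cat > h.py <<'E'
from plant import r, gripper_to, inverse_kinematics, vision, models, telemetry
import numpy as np, cv2
from scipy.spatial.transform import Rotation as R
YAW=np.pi+0.04
def deck(yaw=YAW):  # columns: up-slope, slide dir, normal (world)
    return R.from_euler('z',yaw).as_matrix()@R.from_euler('y',-25,degrees=True).as_matrix()
def rot(phi,yaw=YAW): # tool z=-normal; phi = clockwise turn; phi=0: closing line along up-slope
    D=deck(yaw); c,s=np.cos(phi),np.sin(phi)
    # clockwise seen from above: up-slope turns towards -slide
    y=c*D[:,0]-s*D[:,1]; z=-D[:,2]
    return np.column_stack([np.cross(y,z),y,z])
def q(M): return R.from_matrix(M).as_quat()[[3,0,1,2]]
def tcp(p,M,back=0): # TCP so the grasp point is at p, backed off
    return np.asarray(p)-M[:,2]*(0.006+back)
E
python3 - <<'E'
from h import *
T=np.array([.609,.04,.109])
B=dict(mid=[.512,-.1375,.160],stop=[.5115,-.2235,.160],end=[.5185,-.0525,.164])
D=deck(); print(np.round(D,3))
for n,p in list(B.items())+[("tab",T),("tabhome",T+.1*D[:,1]),("look",np.array([.55,-.08,.3]))]:
    for back in (0,.08):
        for phi in np.array([-.5,0,.3,1.57,2.])+0:
            for k in (0,np.pi):
                M=rot(phi+k); s=inverse_kinematics(tcp(p,M,back),q(M))
                if back==0 or s is None:print(n,back,round(phi,2),k>0,None if s is None else np.round(s,2))
E
```

```text
[[-0.906  0.04   0.422]
 [-0.036 -0.999  0.017]
 [ 0.423  0.     0.906]]
mid 0 -0.5 False [-0.29  0.5   1.32 -0.14  1.74  2.32]
mid 0 -0.5 True [-0.29  0.5   1.32 -0.14  1.74 -0.82]
mid 0 0.0 False None
mid 0 0.0 True [-0.29  0.5   1.32 -0.14  1.74 -0.32]
mid 0 0.3 False None
mid 0 0.3 True [-0.29  0.5   1.32 -0.14  1.74 -0.02]
mid 0 1.57 False [-0.29  0.5   1.32 -0.14  1.74 -1.89]
mid 0 1.57 True [-0.29  0.5   1.32 -0.14  1.74  1.25]
mid 0 2.0 False [-0.29  0.5   1.32 -0.14  1.74 -1.46]
mid 0 2.0 True [-0.29  0.5   1.32 -0.14  1.74  1.68]
mid 0.08 0.0 False None
mid 0.08 0.3 False None
stop 0 -0.5 False [-0.4   0.53  1.26 -0.19  1.75  2.2 ]
stop 0 -0.5 True [-0.4   0.53  1.26 -0.19  1.75 -0.94]
stop 0 0.0 False [-0.4   0.53  1.26 -0.19  1.75  2.7 ]
stop 0 0.0 True [-0.4   0.53  1.26 -0.19  1.75 -0.44]
stop 0 0.3 False None
stop 0 0.3 True [-0.4   0.53  1.26 -0.19  1.75 -0.14]
stop 0 1.57 False [-0.4   0.53  1.26 -0.19  1.75 -2.01]
stop 0 1.57 True [-0.4   0.53  1.26 -0.19  1.75  1.13]
stop 0 2.0 False [-0.4   0.53  1.26 -0.19  1.75 -1.58]
stop 0 2.0 True [-0.4   0.53  1.26 -0.19  1.
[... 1478 characters left out ...]
home 0 2.0 False [-0.16  0.66  1.13 -0.08  1.77 -1.34]
tabhome 0 2.0 True [-0.16  0.66  1.13 -0.08  1.77  1.81]
tabhome 0.08 0.0 False None
tabhome 0.08 0.3 False None
look 0 -0.5 False [-0.2   0.49  0.98 -0.11  2.09  2.37]
look 0 -0.5 True [-0.2   0.49  0.98 -0.11  2.09 -0.77]
look 0 0.0 False None
look 0 0.0 True [-0.2   0.49  0.98 -0.11  2.09 -0.27]
look 0 0.3 False None
look 0 0.3 True [-0.2   0.49  0.98 -0.11  2.09  0.03]
look 0 1.57 False [-0.2   0.49  0.98 -0.11  2.09 -1.84]
look 0 1.57 True [-0.2   0.49  0.98 -0.11  2.09  1.3 ]
look 0 2.0 False [-0.2   0.49  0.98 -0.11  2.09 -1.41]
look 0 2.0 True [-0.2   0.49  0.98 -0.11  2.09  1.73]
look 0.08 0.0 False None
look 0.08 0.3 False None
```

```bash
sed -i 's/^YAW=.*/YAW=np.pi-0.04/; s/c,s=np.cos(phi),np.sin(phi)/c,s=-np.cos(phi),-np.sin(phi)/' h.py
python3 - <<'E'
from h import *
D=deck(); M=rot(0.3)
c=np.array([.555,-.085,.12])+.2*D[:,2]
r.move_to(tcp(c,M),q(M))
im=vision.snapshot("wrist"); cv2.imwrite("pics/w0.png",im[...,::-1])
k=vision.get_calibration("wrist"); print(np.round(k["position"],3),np.round(R.from_quat(np.array(k["orientation"])[[1,2,3,0]]).as_matrix(),2).tolist(),k["fx"],k["D"])
for n in ["stand","cassette_tab","bolt_stop_grip","bolt_mid_grip","bolt_end_grip"]:
    print(n,[(np.round(d["at"],4).tolist(),round(d["score"],2)) for d in models.mark_of(n,"wrist")[:3]])
print(telemetry.current_t(),telemetry.current_ee_pos(),telemetry.current_joints())
E
```

```text
[ 0.747 -0.019  0.472] [[0.85, -0.18, -0.49], [-0.33, -0.92, -0.23], [-0.4, 0.35, -0.84]] 350.21000387820015 [0.03021394 0.         0.         0.         0.        ]
stand [([0.5405, -0.086, 0.0047], 0.69)]
cassette_tab [([0.6076, 0.0395, 0.108], 0.61)]
bolt_stop_grip [([0.5081, -0.2198, 0.1595], 0.82), ([0.7258, -0.1526, 0.0042], 0.23)]
bolt_mid_grip [([0.5123, -0.1371, 0.1603], 0.83)]
bolt_end_grip [([0.5127, -0.0599, 0.1562], 0.82)]
4.3333 [ 0.64198886 -0.08806165  0.30679298] [-0.20105114  0.67170115  0.65492007 -0.0871576   2.24432672  0.0987796 ]
```

View pics/w0.png

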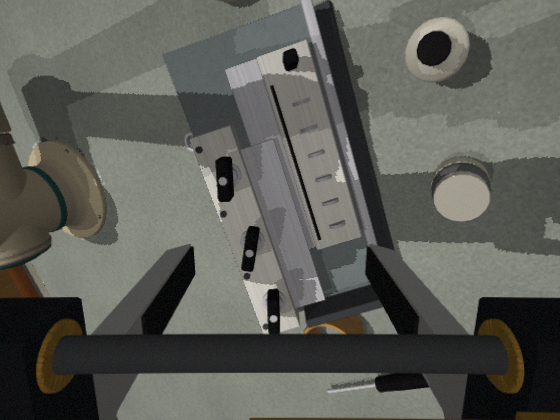

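The wrist view shows the three T-bars clearly, with light caps at about (223,181) for end, (248,253) for mid and (274,318) for stop. The tab top is at (291,58). I'll get precise axes and bar angles from these caps and masks.

```bash
cat > meas.py <<'E'
from h import *
def to_plane(px,k,p0,n):
    K=np.array([[k["fx"],0,k["cx"]],[0,k["fy"],k["cy"]],[0,0,1]])
    d=cv2.undistortPoints(np.asarray(px,float).reshape(-1,1,2),K,np.array(k["D"])).reshape(-1,2)
    W=R.from_quat(np.array(k["orientation"])[[1,2,3,0]]).as_matrix()
    v=np.c_[d,np.ones(len(d))]@W.T; o=np.array(k["position"])
    return o+v*(((p0-o)@n)/(v@n))[:,None]
def look(names,S=np.array([.540,-.086,.078]),snap=True):
    k=vision.get_calibration("wrist")
    im=vision.snapshot("wrist"); D=deck(); out={}
    for nme in names:
        h=.074 if "tab" in nme else .078
        g=models.regions_of(nme,"wrist")
        if not g: print(nme,"none"); continue
        m=g[0]["pixels"].astype(np.uint8)
        ys,xs=np.nonzero(m)
        P=to_plane(np.c_[xs,ys],k,S+h*D[:,2],D[:,2])
        uv=((P-S)@D)[:,:2]
        (c,wh,a)=cv2.minAreaRect((uv*1000).astype(np.float32))
        e=np.linalg.eigh(np.cov(uv.T))[1][:,1]; e=e*np.sign(e[1])
        hull=cv2.fillConvexPoly(np.zeros_like(m),cv2.convexHull(np.c_[xs,ys].astype(np.int32)),1)
        b=(im.min(2)>110)&(cv2.erode(hull,np.ones((5,5)))>0)
        cap=None
        if b.sum()>3:
            yy,xx=np.nonzero(b); cap=to_plane([[np.median(xx),np.median(yy)]],k,S+h*D[:,2],D[:,2])[0]
            capuv=((cap-S)@D)[:2]*1000
        # clockwise: +v axis turns towards +u
        print(nme,round(g[0]["score"],2),len(xs),"rect",np.round(c,1),np.round(wh,1),"mean",np.round(uv.mean(0)*1000,1),"ang",round(float(np.arctan2(e[0],e[1])),3),
              "cap",None if cap is None else (int(np.median(xx)),int(np.median(yy)),int(b.sum()),np.round(cap,4).tolist(),np.round(capuv,1).tolist()))
E
python3 - <<'E'
from meas import *
look(["bolt_end","bolt_mid","bolt_stop","cassette_tab","cassette"])
E
```

```text
bolt_end 0.87 878 rect [ 51.5 -33.2] [47.8 26.2] mean [ 52.9 -34.8] ang 0.346 cap (222, 180, 45, [0.5219, -0.0523, 0.1731], [57.8, -32.9])
bolt_mid 0.86 704 rect [52.1 48.9] [51.9 25.4] mean [53.  46.3] ang 0.471 cap (247, 251, 59, [0.5184, -0.1355, 0.1732], [58.0, 50.4])
bolt_stop 0.76 785 rect [ 52.2 130.5] [59.6 26.6] mean [ 51.8 128. ] ang 0.297 cap (270, 315, 92, [0.516, -0.2191, 0.1728], [57.0, 133.9])
cassette_tab 0.84 13910 rect [-24.1 -31.9] [ 85.6 210.9] mean [-30.3 -48.5] ang -0.115 cap (308, 163, 8099, [0.6027, -0.0656, 0.1308], [-33.7, -22.9])
cassette 0.9 13810 rect [-23.7 -32.9] [ 84.7 208. ] mean [-30.1 -49.3] ang -0.116 cap (307, 163, 8016, [0.6034, -0.0648, 0.1349], [-32.5, -23.7])
```

```bash
cat > fit.py <<'E'
from meas import *
from scipy.optimize import minimize
def proj(P,k):
    W=R.from_quat(np.array(k["orientation"])[[1,2,3,0]]).as_matrix()
    K=np.array([[k["fx"],0,k["cx"]],[0,k["fy"],k["cy"]],[0,0,1]])
    return cv2.projectPoints(P,cv2.Rodrigues(W.T)[0],-W.T@np.array(k["position"]),K,np.array(k["D"]))[0].reshape(-1,2)
def fit(m,k,S,u,v,a,L,T,h0,h1,fixa=False,gain=8):
    D=deck()
    f0=lambda: None
    M=cv2.resize(m.astype(np.float32),None,fx=4,fy=4,interpolation=cv2.INTER_LINEAR)>.5
    def cost(x):
        uu,vv=x[0]/1000,x[1]/1000; aa=a if fixa else x[2]/20
        e=np.array([np.sin(aa),np.cos(aa)]); t=np.array([e[1],-e[0]])
        c=[np.r_[np.array([uu,vv])+i*L/2*e+j*T/2*t,h] for i in(-1,1) for j in(-1,1) for h in(h0,h1)]
        p=(proj(S+np.array(c)@D.T,k)+.5)*4-.5
        H=cv2.fillConvexPoly(np.zeros(M.shape,np.uint8),cv2.convexHull(np.round(p).astype(np.int32)),1)>0
        return 1-(H&M).sum()/(H|M).sum()
    best=min((minimize(cost,[u*1e3+du,v*1e3,(a+da)*20],method="Nelder-Mead",options=dict(initial_simplex=np.array([u*1e3+du,v*1e3,(a+da)*20])+np.array([[0,0,0],[5,0,0],[0,5,0],[0,0,4]]))) for du in (0,3) for da in (-.15,.0,.15)),key=lambda s:s.fun)
    uu,vv=best.x[:2]/1000
    return uu,vv,best.x[2]/20,1-best.fun
S=np.array([.540,-.086,.078])
E
python3 - <<'E'
from fit import *
k=vision.get_calibration("wrist"); im=vision.snapshot("wrist"); D=deck()
for n,v in (("bolt_end",-.034),("bolt_mid",.05),("bolt_stop",.135)):
    m=models.regions_of(n,"wrist")[0]["pixels"]
    u,v,a,s=fit(m,k,S,.057,v,.35,.046,.014,.046,.078)
    print(n,np.round([u,v,a,s],4),"grip",np.round(S+D@[u,v,.064],4))
dark=(im.max(2)<50); m=np.zeros_like(dark); m[40:80,275:305]=dark[40:80,275:305]
n_,lab,st,_=cv2.connectedComponentsWithStats(m.astype(np.uint8)); i=1+st[1:,4].argmax(); print(st[i])
p=to_plane([[291,58]],k,S+.06*D[:,2],D[:,2])[0]; uv=(p-S)@D
u,v,a,s=fit(lab==i,k,S,uv[0],uv[1],0,.014,.014,.030,.074,True)
print("tab",np.round([u,v,a,s],4),"grip",np.round(S+D@[u,v,.055],4))
E
```

```text
bolt_end [ 0.0581 -0.0325  0.2622  0.7762] grip [ 0.5157 -0.0525  0.1605]
bolt_mid [0.0566 0.0516 0.4465 0.7409] grip [ 0.5137 -0.1366  0.1599]
bolt_stop [0.0555 0.138  0.2466 0.7413] grip [ 0.5113 -0.2229  0.1595]
[283  47  15  23 272]
tab [-0.0453 -0.1273 -0.1865  0.7971] grip [0.6093 0.0386 0.1087]
```

```bash
sed -i 's/^YAW=.*/YAW=np.pi-0.032/' h.py
python3 - <<'E'
from h import *
D=deck(); M=rot(np.pi/2); p=np.array([.609,.039,.1088])+.004*D[:,2]
print(M[:,1]@D[:,1])
gripper_to(.05,20)
r.move_to(tcp(p,M,.07),q(M))
print(r.move_l(tcp(p,M),vel=.1,guard=12))
gripper_to(0,25); f0=np.array(telemetry.current_wrist_force())
print("open",telemetry.current_opening(),"F",np.round(D.T@f0,1))
a=np.array(telemetry.current_ee_pos())
print(r.move_l(tcp(p,M)+.11*D[:,1],vel=.07,guard=22))
b=np.array(telemetry.current_ee_pos())
print("moved",np.round((b-a)@D,4),"F",np.round(D.T@np.array(telemetry.current_wrist_force()),1),telemetry.current_opening(),telemetry.current_t())
E
```

```text
0.9999999999999999
False
open 0.0005714377348954103 F [-0.4  0.8 -0.2]
False
moved [-0.      0.1096  0.    ] F [-0.3  0.3 -0.5] 0.00038495670934365596 10.4083
```

```bash
python3 - <<'E'
from fit import *
for c in ("side","wrist"):
    im=vision.snapshot(c); cv2.imwrite(f"pics/{c}1.png",im[...,::-1] if c=="wrist" else cv2.resize(im[130:340,190:420,::-1],None,fx=2.8,fy=2.8))
    print(c,[(np.round(d["at"],4).tolist(),round(d["score"],2)) for d in models.mark_of("cassette_tab",c)[:3]])
print(telemetry.current_ee_pos())
E
```

```text
side [([0.607, 0.0429, 0.1073], 0.87), ([0.5414, -0.0832, -0.0049], 0.4)]
wrist [([0.608, 0.0341, 0.1085], 0.84)]
[ 0.6097219  -0.07081405  0.1178608 ]
```

View pics/side1.png

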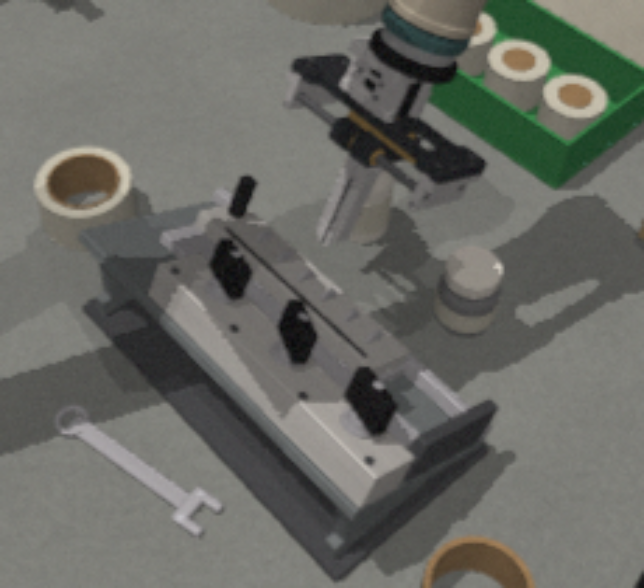

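View pics/wrist1.png

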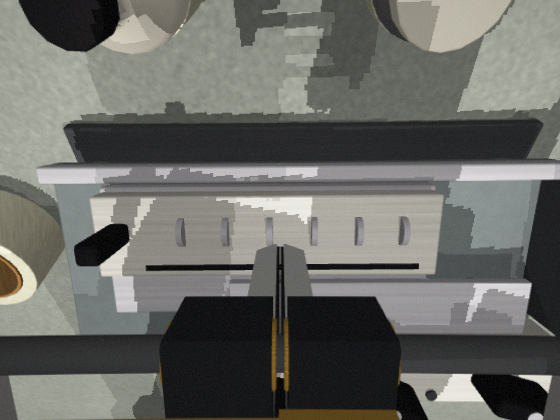

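The fingers (tip at side crop (325,240)) closed on nothing. The tab is still parked at side crop (242,197), wrist (105,243). I'll check the projected fingertip and tab against the pictures.

```bash
python3 - <<'E'
from fit import *
M=R.from_quat(np.array(telemetry.current_tool_rot())[[1,2,3,0]]).as_matrix(); t=np.array(telemetry.current_ee_pos())
D=deck(); print(np.round(M-rot(np.pi/2),3).max())
T=np.array([.6085,.039,.1085])
pts={"tip":t+.025*M[:,2],"tcp":t,"tabtop":T+.019*D[:,2],"tabbase":T-.025*D[:,2],"mid":np.array([.5137,-.1366,.1599])+.014*D[:,2],"mid_low":np.array([.5137,-.1366,.1599])-.018*D[:,2],"end":np.array([.5157,-.0525,.1605])+.014*D[:,2]}
for c in ("side","wrist","scene"):
    k=vision.get_calibration(c)
    for n,p in pts.items():
        x=proj(np.array([p]),k)[0]; print(c,n,np.round(x,1), "crop",np.round((x-[190,130])*2.8) if c=="side" else "")
E
```

```text
0.0
side tip [301.1 227.3] crop [311. 272.]
side tcp [304.6 219.7] crop [321. 251.]
side tabtop [277.9 192.6] crop [246. 175.]
side tabbase [272.8 205.8] crop [232. 212.]
side mid [297.1 242.1] crop [300. 314.]
side mid_low [292.3 252.6] crop [286. 343.]
side end [273.3 219.8] crop [233. 251.]
wrist tip [281.1 238.2] crop 
wrist tcp [281.3 252.2] crop 
wrist tabtop [ 84.6 258.7] crop 
wrist tabbase [119.7 233.7] crop 
wrist mid [392.2 415.5] crop 
wrist mid_low [377.9 378.2] crop 
wrist end [256.5 416.5] crop 
scene tip [268.8 207.3] crop 
scene tcp [265.6 204.3] crop 
scene tabtop [287.  228.7] crop 
scene tabbase [292.2 233.4] crop 
scene mid [276.3 164.2] crop 
scene mid_low [280.1 168.8] crop 
scene end [293.5 181.5] crop
```

```bash
python3 - <<'E'
from fit import *
M=R.from_quat(np.array(telemetry.current_tool_rot())[[1,2,3,0]]).as_matrix(); t=np.array(telemetry.current_ee_pos())
out=[]
for c,w in (("side",(260,180,75,60)),("wrist",(220,190,125,100))):
    k=vision.get_calibration(c); im=vision.snapshot(c)[...,::-1].copy(); x,y,W,H=w; f=600/ (W*1.5) if 0 else 400/W
    cr=cv2.resize(im[y:y+H,x:x+W],(400,int(H*f)),interpolation=cv2.INTER_CUBIC)
    for z,col in ((.025,(0,0,255)),(0,(0,255,0)),(-.03,(255,0,0))):
        for s in (-1,1):
            p=(proj(np.array([t+z*M[:,2]+s*.008*M[:,0]]),k)[0]-[x,y]+.5)*f
            cv2.circle(cr,tuple(int(v) for v in p),4,col,-1)
    out.append(cr)
cv2.imwrite("pics/tip.png",np.hstack([o[:320] for o in out]))
E
```

```text
(no output)
```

View pics/tip.png

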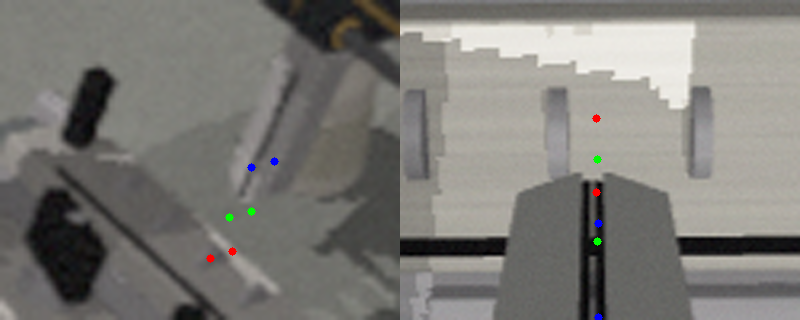

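```bash
python3 - <<'E'
from fit import *
print(r.nose_length)
q0=telemetry.current_tool_rot()
M=R.from_quat(np.array(q0)[[1,2,3,0]]).as_matrix(); t=np.array(telemetry.current_ee_pos()); k=vision.get_calibration("wrist")
C=np.array(k["position"]); W=R.from_quat(np.array(k["orientation"])[[1,2,3,0]]).as_matrix()
print("cam in tool",np.round(M.T@(C-t),4),np.round(M.T@W,3).tolist())
for y in (0,.047,.0595):
  for x in (-.008,.008):
    for z in (.025,0,-.01,-.03): print(y,x,z,np.round(proj(np.array([t+M@[x,y,z]]),k)[0],1))
E
```

```text
0.025
cam in tool [ 0.0754 -0.0011 -0.1925] [[0.0, -0.966, -0.257], [1.0, 0.0, 0.001], [-0.001, -0.257, 0.966]]
0 -0.008 0.025 [281.1 249.7]
0 -0.008 0 [281.3 264.9]
0 -0.008 -0.01 [281.4 272. ]
0 -0.008 -0.03 [281.6 288.6]
0 0.008 0.025 [281.1 226.5]
0 0.008 0 [281.3 239.3]
0 0.008 -0.01 [281.4 245.3]
0 0.008 -0.03 [281.7 259.3]
0.047 -0.008 0.025 [352.3 249.7]
0.047 -0.008 0 [360.8 265. ]
0.047 -0.008 -0.01 [364.8 272.1]
0.047 -0.008 -0.03 [374.1 288.8]
0.047 0.008 0.025 [353.6 226.5]
0.047 0.008 0 [362.4 239.3]
0.047 0.008 -0.01 [366.6 245.3]
0.047 0.008 -0.03 [376.3 259.4]
0.0595 -0.008 0.025 [371.3 249.7]
0.0595 -0.008 0 [382.1 265. ]
0.0595 -0.008 -0.01 [387.1 272.2]
0.0595 -0.008 -0.03 [398.9 288.9]
0.0595 0.008 0.025 [372.9 226.6]
0.0595 0.008 0 [384.1 239.4]
0.0595 0.008 -0.01 [389.3 245.4]
0.0595 0.008 -0.03 [401.6 259.4]
```

```bash
python3 -c "
import cv2;im=cv2.imread('pics/w0.png');cv2.imwrite('pics/w0c.png',cv2.resize(im[230:350,90:290],None,fx=4,fy=4))"
```

```text
(no output)
```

View pics/w0c.png

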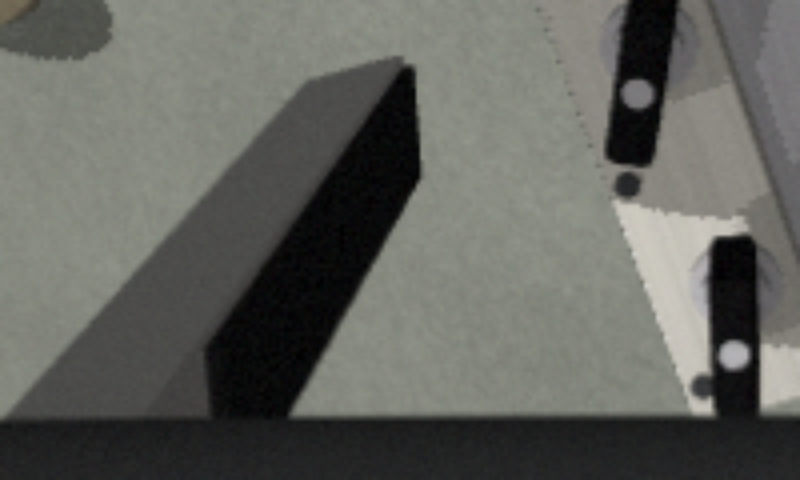

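Three views agree: the fingertips really end about 11 mm behind the TCP, not 25 mm ahead of it. In the first wrist picture, the tip corner is at (193,246) where z=-0.011 predicts (195,245), and the side view gives the same. That fits the missed grasp, since the tips passed just above the tab. So I'll use a grasp offset of -0.030 m and guarded approaches.

```bash
sed -i 's/(0.006+back)/(-0.030+back)/' h.py
python3 - <<'E'
from h import *
D=deck(); M=rot(np.pi/2); p=np.array([.609,.039,.1088])+.003*D[:,2]
print(np.round(inverse_kinematics(tcp(p,M),q(M)),2))
r.move_l(np.array(telemetry.current_ee_pos())+.05*D[:,2],vel=.2)
gripper_to(.05,25)
r.move_to(tcp(p,M,.05),q(M))
print("hit",r.move_l(tcp(p,M),vel=.1,guard=12))
gripper_to(0,25); f0=np.array(telemetry.current_wrist_force())
print("open",telemetry.current_opening(),"F",np.round(D.T@f0,1))
if telemetry.current_opening()>.008:
    a=np.array(telemetry.current_ee_pos())
    print("hit",r.move_l(tcp(p,M)+.11*D[:,1],vel=.07,guard=22))
    b=np.array(telemetry.current_ee_pos())
    print("moved",np.round((b-a)@D,4),"F",np.round(D.T@np.array(telemetry.current_wrist_force()),1),telemetry.current_opening(),telemetry.current_t())
E
```

```text
[-0.05  0.65  1.23 -0.01  1.7   1.56]
hit False
open 0.014121587209792638 F [0.5 0.6 0.4]
hit True
moved [-0.0008  0.0786  0.0002] F [ 0.2 -2.5  3.7] 0.013893246186500638 14.9833
```

```bash
python3 - <<'E'
from h import *
D=deck()
a=np.array(telemetry.current_ee_pos())
for i in range(3):
    h=r.move_l(np.array(telemetry.current_ee_pos())+.03*D[:,1],vel=.04,guard=28)
    b=np.array(telemetry.current_ee_pos())
    print(h,"moved",np.round((b-a)@D,4),"F",np.round(D.T@np.array(telemetry.current_wrist_force()),1),np.round(D.T@np.array(telemetry.current_torque()),2),telemetry.current_opening(),telemetry.current_t())
    if h: break
for c in ("scene","side","wrist"):
    im=vision.snapshot(c); cv2.imwrite(f"pics/{c}2.png",im[...,::-1])
    print(c,[(np.round(d["at"],4).tolist(),round(d["score"],2)) for d in models.mark_of("cassette_tab",c)[:1]])
E
```

```text
True moved [-0.0001 -0.0006 -0.0001] F [ 0.4 -2.9  2.5] [ 0.34 -0.06 -0.03] 0.014670334182594943 15.425
scene [([0.6059, -0.0417, 0.1096], 0.94)]
side [([0.6114, -0.0381, 0.1076], 0.76)]
wrist [([0.6089, -0.0415, 0.1096], 0.72)]
```

View pics/wrist2.png

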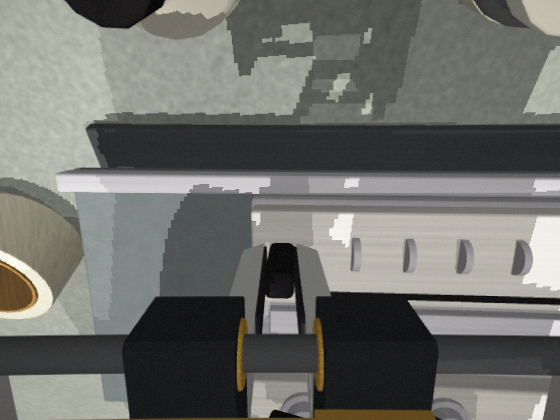

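```bash
python3 -c "
import cv2,numpy as np
a=cv2.imread('pics/scene2.png')[110:280,200:360];b=cv2.imread('pics/side2.png')[180:330,215:375]
cv2.imwrite('pics/s2.png',np.hstack([cv2.resize(a,(400,425)),cv2.resize(b,(400,425))]))"
```

```text
(no output)
```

View pics/s2.png

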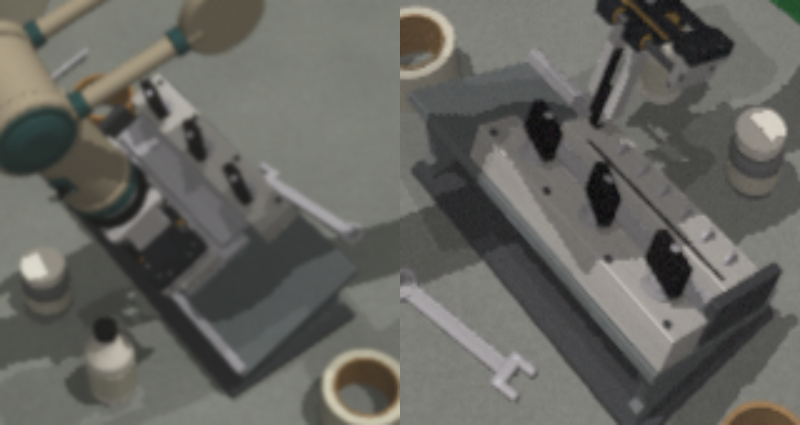

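```bash
python3 - <<'E'
from fit import *
# rebuild w0 camera from the printed pose (tool-relative transform is fixed)
t=np.array([.64198886,-.08806165,.30679298])
D0=deck(np.pi-.04); M=rot(.3,np.pi-.04)
Mc=np.array([[0,-.966,-.257],[1,0,.001],[-.001,-.257,.966]]); k=dict(vision.get_calibration("wrist"))
k["position"]=t+M@[.0754,-.0011,-.1925]; k["orientation"]=R.from_matrix(M@Mc).as_quat()[[3,0,1,2]]
print(k["position"])
D=deck()
for n,px,h in (("cas end L",(318,248),.03),("cas end R",(360,238),.03),("cas start",(262,57),.03),("cas start R",(309,40),.03),("stop L top",(303,322),.03),("stop R",(383,300),.03),("rail end bottom?",(268,333),.036)):
    print(n,np.round(((to_plane([px],k,S+h*D[:,2],D[:,2])[0]-S)@D)*1e3,1))
k=vision.get_calibration("side"); print("side proj, crop coordinates")
for v in (.14,.15,.16,.165,.17,.18): print(v,[((proj(np.array([S+D@[u,v,.03]]),k)[0]-[215,180])*[2.5,425/150]+[400,0]).round().tolist() for u in (-.03,-.07)])
E
```

```text
[ 0.74539808 -0.01978486  0.47228447]
cas end L [-16.5  89.   30. ]
cas end R [-69.8  92.   30. ]
cas start [ -19.1 -141.7   30. ]
cas start R [ -72.5 -142.2   30. ]
stop L top [ 31.3 183.   30. ]
stop R [-77.  183.3  30. ]
rail end bottom? [ 79.2 180.9  36. ]
side proj, crop coordinates
0.14 [[711.0, 262.0], [736.0, 249.0]]
0.15 [[719.0, 270.0], [743.0, 257.0]]
0.16 [[727.0, 278.0], [751.0, 265.0]]
0.165 [[731.0, 282.0], [755.0, 269.0]]
0.17 [[735.0, 286.0], [759.0, 272.0]]
0.18 [[742.0, 295.0], [766.0, 280.0]]
```

```bash
python3 - <<'E'
from fit import *
D=deck(); M=rot(1.57)
gripper_to(.04)
r.move_l(np.array(telemetry.current_ee_pos())+.07*D[:,2],vel=.25)
p=S+D@[.03,.13,.20]
r.move_to(tcp(p,M),q(M))
im=vision.snapshot("wrist"); cv2.imwrite("pics/w3.png",im[...,::-1])
k=vision.get_calibration("wrist"); np.save("k3.npy",k,allow_pickle=True)
for n in ["bolt_stop_grip","bolt_mid_grip","bolt_end_grip"]:
    print(n,[(np.round(d["at"],4).tolist(),round(d["score"],2)) for d in models.mark_of(n,"wrist")[:1]])
print(telemetry.current_t())
E
```

```text
bolt_stop_grip [([0.5121, -0.2214, 0.155], 0.68)]
bolt_mid_grip [([0.5119, -0.1385, 0.1613], 0.96)]
bolt_end_grip [([0.5135, -0.06, 0.1582], 0.7)]
17.7917
```

View pics/w3.png

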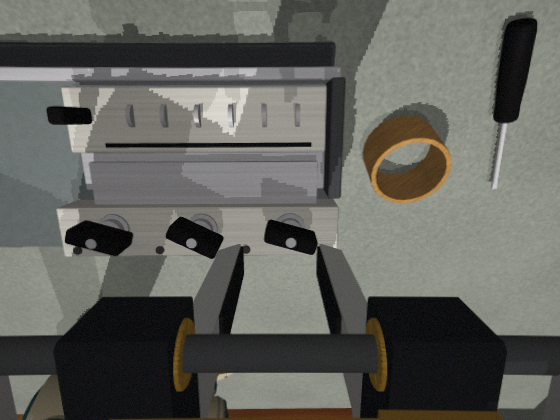

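The view shows the cassette's end (column about 326) flush with the stop block (column about 328). Together with the hard hit, that means it is home. Next is the middle bolt.

```bash
cat > bolt.py <<'E'
from fit import *
D=deck()
def refine(n,v):
    k=vision.get_calibration("wrist"); g=models.regions_of(n,"wrist")
    u,v,a,s=fit(g[0]["pixels"],k,S,.057,v,.35,.046,.014,.046,.078)
    p=S+D@[u,v,.064]; print(n,"fit",np.round([u,v,a,s],3),np.round(p,4)); return p,a
def tighten(p,a):
    M=rot(a); p=p+.001*D[:,2]
    gripper_to(.036,25)
    r.move_to(tcp(p,M,.05),q(M))
    print("hit",r.move_l(tcp(p,M),vel=.1,guard=12))
    f0=np.array(telemetry.current_wrist_force()); m0=np.array(telemetry.current_torque())
    gripper_to(0,40)
    print("open",round(telemetry.current_opening(),4),"F",np.round(D.T@(np.array(telemetry.current_wrist_force())-f0),1))
    if not .011<telemetry.current_opening()<.02: return print("bad grasp")
    j=np.array(telemetry.current_joints()); goal=j[5]+1.571-a+.03
    for x in (j[5]+.6*(goal-j[5]),goal-.12,goal):
        j[5]=x; r.movej(j)
        print("phi",round(a+telemetry.current_joints()[5]-goal+1.601-a,3),"T",np.round(D.T@(np.array(telemetry.current_torque())-m0),2),"F",np.round(D.T@(np.array(telemetry.current_wrist_force())-f0),1))
def release():
    gripper_to(.036); r.move_l(np.array(telemetry.current_ee_pos())+.055*D[:,2],vel=.2); print("t",telemetry.current_t())
E
python3 - <<'E'
from bolt import *
vision.snapshot("wrist")
B={n:refine(n,v) for n,v in (("bolt_end",-.033),("bolt_mid",.052),("bolt_stop",.138))}
tighten(*B["bolt_mid"])
E
```

```text
bolt_end fit [ 0.056 -0.031  0.238  0.801] [ 0.5173 -0.0547  0.1597]
bolt_mid fit [0.056 0.054 0.46  0.801] [ 0.5148 -0.1392  0.1596]
bolt_stop fit [0.056 0.138 0.235 0.797] [ 0.5123 -0.2235  0.1595]
hit False
open 0.0139 F [ 3.9 -2.3  2.4]
phi 1.143 T [ 0.02  0.03 -0.05] F [ 1.2 -0.5 -0.7]
phi 1.478 T [ 0.03  0.   -0.04] F [ 1.1 -1.3 -0.4]
phi 1.595 T [ 0.02 -0.12  0.75] F [0.9 0.4 0.3]
```

```bash
python3 - <<'E'
from bolt import *
release()
tighten(np.array([.5122,-.2233,.1595]),.24); 
E
```

```text
t 22.7083
hit False
open 0.014 F [ 3.9 -1.5  3.7]
phi 1.055 T [-0.05 -0.22 -0.08] F [1.5 0.2 0.2]
phi 1.478 T [ 0.13 -0.17 -0.13] F [1.6 0.3 0.7]
phi 1.595 T [ 0.25 -0.09  0.67] F [-0.4  0.4  1. ]
```

```bash
python3 - <<'E'
from bolt import *
release()
tighten(np.array([.5168,-.0540,.1598]),.25)
E
```

```text
t 27.9
hit False
open 0.0137 F [ 5.2 -1.1  3.2]
phi 1.059 T [ 0.01 -0.1  -0.08] F [ 1.   0.7 -0.5]
phi 1.478 T [-0.02 -0.24 -0.15] F [ 1.5 -0.9  0.1]
phi 1.595 T [-0.02 -0.21  0.74] F [ 0.4 -1.   1. ]
```

```bash
python3 - <<'E'
from bolt import *
release()
M=rot(1.57); r.move_to(tcp(S+D@[.03,.10,.22],M),q(M))
k=vision.get_calibration("wrist"); im=vision.snapshot("wrist")
for n,v in (("bolt_end",-.031),("bolt_mid",.053),("bolt_stop",.138)):
    g=models.regions_of(n,"wrist")
    f=lambda a:fit(g[0]["pixels"],k,S,.057,v,a,.046,.014,.046,.078)
    print(n,np.round(f(1.5),3))
print(np.round([d["at"] for d in models.mark_of("cassette_tab","wrist")[:1]],4))
# brightness profile across cassette end / stop, middle of cassette
pts=proj(np.array([S+D@[-.045,x,.03] for x in np.arange(.15,.195,.002)]),k).round().astype(int)
print([(round(.15+.002*i,3),im[p[1],p[0]].tolist()) for i,p in enumerate(pts)])
print(telemetry.current_t())
E
```

```text
t 32.7917
bolt_end [ 0.057 -0.032  1.603  0.806]
bolt_mid [0.055 0.052 1.593 0.676]
bolt_stop [0.056 0.136 1.535 0.637]
[[ 0.6067 -0.0408  0.1091]]
[(0.15, [146, 145, 137]), (0.152, [149, 145, 139]), (0.154, [153, 148, 143]), (0.156, [147, 145, 138]), (0.158, [150, 148, 141]), (0.16, [148, 145, 137]), (0.162, [152, 146, 141]), (0.164, [148, 147, 139]), (0.166, [151, 147, 141]), (0.168, [115, 113, 107]), (0.17, [20, 19, 21]), (0.172, [21, 24, 24]), (0.174, [26, 28, 29]), (0.176, [44, 43, 45]), (0.178, [58, 59, 60]), (0.18, [69, 70, 73]), (0.182, [66, 66, 69]), (0.184, [66, 67, 69]), (0.186, [59, 63, 61]), (0.188, [98, 101, 92]), (0.19, [138, 141, 133]), (0.192, [146, 152, 140]), (0.194, [147, 152, 143])]
33.75
```

```bash
python3 - <<'E'
from bolt import *
M=rot(1.57); r.move_to(tcp(S+D@[.03,.171,.20],M),q(M))
k=vision.get_calibration("wrist"); im=vision.snapshot("wrist"); print(np.round(D.T@(k["position"]-S),3))
for u in (-.055,-.035):
    xs=np.arange(.158,.192,.001)
    pts=proj(np.array([S+D@[u,x,.03] for x in xs]),k).astype(np.float32)
    g=cv2.remap(im.mean(2).astype(np.float32),pts[:,0],pts[:,1],cv2.INTER_LINEAR).ravel()
    print([(int(round(x*1e3)),int(b)) for x,b in zip(xs,g)])
E
```

```text
[-0.045  0.171  0.362]
[(158, 143), (159, 142), (160, 143), (161, 144), (162, 143), (163, 142), (164, 144), (165, 142), (166, 144), (167, 142), (168, 123), (169, 102), (170, 97), (171, 67), (172, 43), (173, 44), (174, 39), (175, 39), (176, 38), (177, 36), (178, 36), (179, 38), (180, 38), (181, 38), (182, 36), (183, 41), (184, 69), (185, 83), (186, 85), (187, 81), (188, 80), (189, 81), (190, 82), (191, 82)]
[(158, 144), (159, 146), (160, 148), (161, 147), (162, 147), (163, 147), (164, 149), (165, 147), (166, 146), (167, 146), (168, 133), (169, 112), (170, 100), (171, 74), (172, 44), (173, 43), (174, 44), (175, 45), (176, 45), (177, 42), (178, 44), (179, 43), (180, 45), (181, 42), (182, 41), (183, 42), (184, 63), (185, 83), (186, 86), (187, 89), (188, 88), (189, 88), (190, 83), (191, 85)]
```

```bash
python3 - <<'E'
from h import *
r.hold(.3); print(telemetry.current_t()); print(r.sign_off())
E
```

```text
34.5
the job is handed in; nothing more can be done
None
```

I handed the job in at 34.5 s: the cassette was pushed until it hit hard, and the middle, stop-side and last bolts were then turned to their end stops in that order. The final close view hints at up to 3 mm between cassette and stop, inside the 4 mm limit, and no verdict came back.

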